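Turn the bag panel level and lock the frame

TASK

The stiff bag panel in the turning frame is tilted. First turn it about its long axis until it lies level, leather face up, then lock the frame by turning the bar-shaped knob on its left post (as seen from the robot) clockwise until it stops. Leave the round knob on the other post as it is.

Things in the scene. Friction and masses are not known exactly. Their poses are not given: they have to be found in the camera images.
- frame: Fixed frame: wooden base 100 x 360 x 12 mm and two aluminium posts 36 x 30 mm (x, y), tops 130 mm above the bench, at y = +155 mm (left) and -155 mm (right). Origin: centre of the base's underside, on the bench; x points away from the robot, y along the panel's long axis to the left post, z up. Place and yaw (within 20 degrees) differ from run to run.
- panel (a joint): Panel angle (rad). Leather-faced ply, 150 wide, 240 long (frame y), 10 mm thick, centred between the posts; pivot along y through its centre, 110 mm up. 0 = level, top face 115 mm up; positive = edge nearer the robot up. Starts 0.6 to 0.9, range -0.6 to 1.1, no stop at level. Balanced; 0.12 N m friction holds it at any angle (4 N down at 35 mm turns it); the lock does not alter that.
- lock (a joint): Locking knob's angle (rad), clockwise from above; 0 unlocked, hard stop at 1.4 = locked, starts 0 to 0.2. Black bar 50 long, 12 mm thick, on a vertical axis on the left post (frame x 0, y +155 mm), from 138 to 168 mm above the bench, over a steel hub 24 mm across. At 0 the bar lies along frame x; it turns with the knob, stays where left, needs 0.04 N m.
- clamp (a joint): Angle of the round knob on the right post (rad, 0 at the start): black disc 40 mm across, top 160 mm above the bench, at frame x 0, y -155 mm. It clamps the panel's end: to be left alone.

How it is judged:
By the outcome, as a careful person would: the job done as asked, in the order asked, and still so for the second after the job is handed in, with the robot touching nothing.
It also fails if it takes over 42 s, if anything falls off the work surface, if the arm or the gripper's body presses on something with over 40 N, if the wrist force passes 120 N, or if a joint passes its speed limit or range.

ROBOT

A 6-joint arm with a two-finger parallel gripper is mounted at the origin on the work surface. World frame = base frame: x ahead of the robot, y to its left, z up, the work surface at z = 0. Lengths are in mm, angles in degrees, forces in N, time in s.
With the tool pointing down it reaches from about 300 to 850 mm from the base axis. Payload 4.2 kg.
Tool frame: the origin (TCP) lies at the very end of the fingers, on their centre line; the grasp point (between the pads) lies 19 mm behind it (env.grip_point_offset is the distance from the TCP to the grasp point, in mm); z points along the fingers, y is the line along which they close (so a half turn about z gives the same grasp; the last joint's range is limited). The gripper opens to 91 mm and grips with 3 to 60 N. Pads are 32 mm wide; open, the fingers measure 118 mm over their backs; the gripper's body (76 mm by 178 mm) begins 60 mm behind the grasp point.
Start: joints at [-71.333, 18.312, 89.639, -0, 72.044, -1.146], TCP at [194.9, -540.978, 213.976] pointing down, gripper open.
Joint ranges: [-177.97, 177.97], [-48.28, 115.42], [12.27, 149.76], [-77.06, 257.06], [2.81, 150.46], [-146.56, 146.56]. Speed limits (degrees/s): [147.25, 147.25, 180, 180, 180, 180].

INTERFACE

Orientations are given as [roll, pitch, yaw] about the fixed x, y, z axes, in that order (R = Rz(yaw) Ry(pitch) Rx(roll)).
In Python, from workcell import env gives the robot as it stands. The module is installed in compiled form; this text tells all that it offers.
- The arm moves only by the tool arm_command, never from a script. Its argument "rows" is a list of rows, each an object with "delta_pos": the shift along the tool's x, y, z in mm, a list of three; "roll": the turn about the tool's z in units of 5 degrees (1.0 is 5 degrees); "jaw": the opening in per cent of the stroke, from 0 (shut) to 100 (fully open). A call has 1 to 20 rows; each row is the pose to reach, as a shift and turn from the pose commanded when the call began, along the tool's axes at that moment; what a row does not reach only later rows make up. A row lasts 1/12 s, in which the tool goes at most 41.7 mm and 7.16 degrees, less where a joint would pass 70% of its speed; a pose out of reach is approached as far as the arm can. A call with a gripper value outside its range is refused whole. The fingers move at their own pace and stop on an object; "squeeze" is the grip in N (left out, the last holds). Time passes only in rows, so rows that repeat a pose let the fingers close. It gives the time, the measured TCP pose, the force, the opening and the grip force at its end, in the units of the state.
- env.state(): the state, without advancing time (a new reading comes with each control period).
- env.grab_frame(name): name is "scene" or "top" or "wrist"; returns a dict with "img" (400x640x3 uint8, blue, green, red), "z_map" (400x640 float32, mm along the optical axis (not along the pixel's ray), 0 where there is no reading), "fov_y" (degrees; the focal length in pixels is half the picture's height over the tangent of half this angle, whatever the lens; pixels are square), "cx", "cy" (the principal point, pixels), "R" (3x3) and "t" (3): a world point X has camera coordinates R X + t; the wrist camera has in their place "T_tool_cam" (4x4, takes a point from camera to tool coordinates, whose origin is the TCP and whose axes are the flange's). Camera axes: x right, y down, z forward; pixel columns grow to the right and rows downward; lengths in mm; the calibration is good to about 2 mm. A picture is of the moment at which its call begins: read the wrist's pose just before it.
- env.job_done(): hands the job in; it is judged then, once.
The state is a dict: "time_s": time; "qpos": joint angles; "qvel": joint speeds; "effort": joint torques, N m; "ee_pos": TCP position; "ee_rot": TCP orientation; "force": force on the tool from outside, world axes, zero at the start; "torque": the same for the moment, N m; "gripper_width": finger opening in mm; "gripper_force": force on a finger pad.
Only numpy, scipy, OpenCV 4.12 (cv2) and the standard library are available. Lean on these libraries where they do the work, as an engineer would, in place of code of your own. Each camera call takes 0.05 s, during which the arm holds its last target. There are 200 camera calls.

## Working session

There is one attempt and no reset: what is moved stays moved. The work goes in short steps, Python scripts to look and compute and a tool call to move; the robot and the scene stay as the last step left them, time stands still between calls to the robot, and variables do not carry over. Pictures are saved under pics/ and viewed, at most 10 in all, crops included, and the job is handed in when it is done.

Besides the shell and the picture viewer there is one more tool, called after "Emit:" by a JSON object that holds its "op" and its "data". arm_command: Moves the arm, as the interface text tells. Its arguments: {"type":"object","properties":{"rows":{"type":"array"},"squeeze":{"type":"number"}},"required":["rows"]}

```bash
mkdir -p pics; cat > h.py <<'E'
import numpy as np, cv2
from workcell import env
from scipy.spatial.transform import Rotation as Ro
def grab(n):
    s=env.state(); f=env.grab_frame(n)
    fl=200/np.tan(np.radians(f["fov_y"]/2)); f["f"]=fl
    if n=="wrist":
        T=np.array(f["T_tool_cam"]); Rt=Ro.from_euler('xyz',s["ee_rot"],degrees=True).as_matrix()
        A=Rt@T[:3,:3]; c=Rt@T[:3,3]+np.array(s["ee_pos"])
    else:
        A=np.array(f["R"]).T; c=-A@np.array(f["t"])
    f["A"],f["c"]=A,c; return f
def ray(f,u,v):
    return f["A"]@np.array([(u-f["cx"])/f["f"],(v-f["cy"])/f["f"],1])
def onz(f,u,v,z):
    d=ray(f,u,v); return f["c"]+d*(z-f["c"][2])/d[2]
def cloud(f):
    v,u=np.mgrid[0:400,0:640]; z=f["z_map"]
    P=np.stack([(u-f["cx"])/f["f"]*z,(v-f["cy"])/f["f"]*z,z],-1)@f["A"].T+f["c"]
    P[z==0]=np.nan; return P
E
python3 - <<'E'
from h import *
a=grab("scene");b=grab("top")
cv2.imwrite("pics/a.png",a["img"]);cv2.imwrite("pics/b.png",b["img"])
for f in(a,b): print(f["c"],f["f"],f["A"][:,2])
print(env.state())
E
```

```text
[ 874.01479331 -539.77687058  686.30678261] 465.3131467286423 [-0.36171138  0.67328826 -0.64486262]
[518.59950519  58.2864214  956.08509694] 416.90375731358137 [ 0.084908   -0.0278702  -0.99599894]
{'time_s': 0.1, 'qpos': array([-7.13321667e+01,  1.83486686e+01,  8.97007132e+01, -1.04834526e-03,
        7.20433551e+01, -1.14594493e+00]), 'qvel': array([-0.05250554, -0.07821935, -0.08959318,  0.10971688,  0.02206188,
       -0.12292256]), 'effort': array([-9.41835674e-05, -4.13333416e+01, -2.32506877e+01,  7.29437638e-02,
        4.22185252e-02, -4.84358179e-05]), 'ee_pos': array([ 194.75243234, -540.52657303,  213.18863958]), 'ee_rot': array([-1.79907262e+02, -8.58104369e-04,  1.98141016e+01]), 'force': array([-0.21624404, -0.12089226, -0.22855921]), 'torque': array([-0.01401101,  0.00177563,  0.02844744]), 'gripper_force': 0.0, 'gripper_width': 91.15189783017314}
```

View pics/a.png

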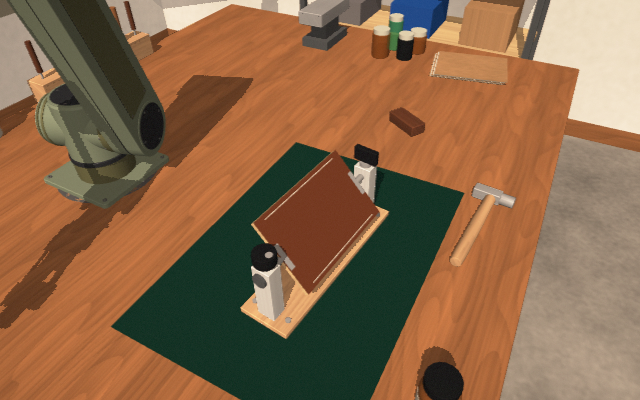

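View pics/b.png

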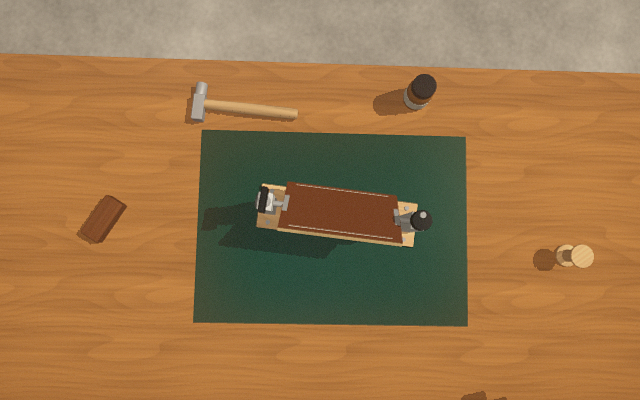

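The scene view shows the panel at about (315,225) tilted with its near edge up, the bar knob at (366,155) and the round knob at (262,256). In the top view the bar is at (263,200) and the round knob at (421,220).

```bash
python3 - <<'E'
from h import *
a=grab("scene");b=grab("top")
def blk(f,r):
    x0,y0,x1,y1=r; m=np.zeros((400,640),np.uint8); m[y0:y1,x0:x1]=(f["img"][y0:y1,x0:x1].max(2)<50)
    return m
P=cloud(b);Q=cloud(a)
for n,f,C,r1,r2 in(("top",b,P,(250,175,285,235),(405,205,435,235)),("scene",a,Q,(345,135,390,170),(245,238,285,275))):
    for r,zl,zt in((r1,140,168),(r2,140,160)):
        x0,y0,x1,y1=r; C2=C[y0:y1,x0:x1].reshape(-1,3); 
        dark=f["img"][y0:y1,x0:x1].max(2).ravel()<60
        k=dark&(C2[:,2]>zt-6)&(C2[:,2]<zt+8); p=C2[k].astype(np.float32)
        print(n,k.sum(),p.mean(0),cv2.minAreaRect(p[:,:2].copy()))
k=None
for f,C,r in((b,P,(275,175,410,250)),(a,Q,(245,145,385,300))):
    im=f["img"].astype(int); x0,y0,x1,y1=r
    m=np.zeros((400,640),bool); m[y0:y1,x0:x1]=True
    m&=(im[...,2]>60)&(im[...,1]<0.6*im[...,2])&(C[...,2]>40)&(C[...,2]<190)
    p=C[m]; 
    for _ in range(4):
        c=p.mean(0);U,S,V=np.linalg.svd(p-c,full_matrices=False);n=V[2]*np.sign(V[2][2]); p=p[abs((p-c)@n)<4]
    ax=V[0]*np.sign(V[0][1]); q=(p-c)@V.T
    print("panel",len(p),c,n,"tilt",np.degrees(np.arccos(n[2])),"axis",ax,"ext",np.ptp(q,axis=0),"yaw",np.degrees(np.arctan2(-ax[0],ax[1])))
E
```

```text
top 156 [600.88477 144.57497 166.51549] ((601.2185668945312, 144.95291137695312), (12.183178901672363, 47.89888000488281), 82.03703308105469)
top 129 [ 566.7729  -155.72842  158.03806] ((568.3642578125, -158.43707275390625), (38.905887603759766, 30.44351577758789), 3.5648183822631836)
scene 132 [603.6508  141.11502 167.1344 ] ((602.7740478515625, 142.61932373046875), (12.688366889953613, 47.60719299316406), 82.9483642578125)
scene 413 [ 569.6221  -166.21797  159.82031] ((568.9098510742188, -164.60372924804688), (39.379234313964844, 38.78605651855469), 82.9146957397461)
panel 4727 [584.76819197  -8.25466223 116.32679284] [ 0.71677653 -0.07681064  0.69305954] tilt 46.12721142823055 axis [ 1.07496220e-01  9.94205002e-01 -9.88725477e-04] ext [238.78786691 151.57612724   6.24565898] yaw -6.1710066748738965
panel 8176 [586.57199991 -20.14180449 114.84725284] [ 0.71533664 -0.07629959  0.69460195] tilt 46.004493871204225 axis [ 1.06335791e-01  9.94330236e-01 -2.86353944e-04] ext [243.46823769 150.99465076   7.59451188] yaw -6.1041329229929735
```

Emit:
{"op": "arm_command", "data": {"rows": [{"delta_pos":[20,-15,0],"roll":-1,"jaw":0},{"delta_pos":[45,-34,2],"roll":-2.4,"jaw":0},{"delta_pos":[507,-386,14],"roll":-30.8,"jaw":0},{"delta_pos":[507,-386,14],"roll":-30.8,"jaw":0},{"delta_pos":[507,-386,14],"roll":-30.8,"jaw":0},{"delta_pos":[507,-386,14],"roll":-30.8,"jaw":0},{"delta_pos":[507,-386,14],"roll":-30.8,"jaw":0},{"delta_pos":[507,-386,14],"roll":-30.8,"jaw":0},{"delta_pos":[507,-386,14],"roll":-30.8,"jaw":0},{"delta_pos":[507,-386,14],"roll":-30.8,"jaw":0},{"delta_pos":[507,-386,14],"roll":-30.8,"jaw":0},{"delta_pos":[507,-386,14],"roll":-30.8,"jaw":0},{"delta_pos":[507,-386,14],"roll":-30.8,"jaw":0},{"delta_pos":[507,-386,14],"roll":-30.8,"jaw":0},{"delta_pos":[507,-386,14],"roll":-30.8,"jaw":0},{"delta_pos":[507,-386,14],"roll":-30.8,"jaw":0},{"delta_pos":[507,-386,14],"roll":-30.8,"jaw":0},{"delta_pos":[507,-386,14],"roll":-30.8,"jaw":0},{"delta_pos":[507,-386,14],"roll":-30.8,"jaw":0},{"delta_pos":[507,-386,14],"roll":-30.8,"jaw":0}], "squeeze": 15}}

```text
time_s: 1.87
ee_pos: [541.0, -5.5, 199.6]
ee_rot: [-180.0, -0.0, 161.1]
force: [0.0, -0.7, -1.0]
gripper_width: 0.5
gripper_force: 0.0
```

Emit:
{"op": "arm_command", "data": {"rows": [{"delta_pos":[0,0,10],"roll":-1.3,"jaw":0},{"delta_pos":[0,0,20],"roll":-2.5,"jaw":0},{"delta_pos":[0,0,26],"roll":-2.5,"jaw":0},{"delta_pos":[0,0,30],"roll":-2.5,"jaw":0},{"delta_pos":[0,0,34],"roll":-2.5,"jaw":0},{"delta_pos":[0,0,38],"roll":-2.5,"jaw":0},{"delta_pos":[0,0,42],"roll":-2.5,"jaw":0},{"delta_pos":[0,0,46],"roll":-2.5,"jaw":0},{"delta_pos":[0,0,50],"roll":-2.5,"jaw":0},{"delta_pos":[0,0,54],"roll":-2.5,"jaw":0},{"delta_pos":[0,0,58],"roll":-2.5,"jaw":0},{"delta_pos":[0,0,62],"roll":-2.5,"jaw":0},{"delta_pos":[0,0,66],"roll":-2.5,"jaw":0},{"delta_pos":[0,0,70],"roll":-2.5,"jaw":0},{"delta_pos":[0,0,74],"roll":-2.5,"jaw":0},{"delta_pos":[0,0,77],"roll":-2.5,"jaw":0},{"delta_pos":[0,0,79],"roll":-2.5,"jaw":0},{"delta_pos":[0,0,81],"roll":-2.5,"jaw":0},{"delta_pos":[0,0,81],"roll":-2.5,"jaw":0}]}}

```text
time_s: 3.45
ee_pos: [541.0, -6.0, 118.4]
ee_rot: [-180.0, -0.0, 173.2]
force: [0.6, -0.0, 0.7]
gripper_width: 0.3
gripper_force: 0.0
```

```bash
cat > p.py <<'E'
from h import *
import sys
for nm,r in(("top",(275,155,415,260)),("scene",(235,145,395,310))):
    f=grab(nm);C=cloud(f)
    im=f["img"].astype(int); x0,y0,x1,y1=r
    m=np.zeros((400,640),bool); m[y0:y1,x0:x1]=True
    m&=(im[...,2]>60)&(im[...,1]<0.6*im[...,2])&(C[...,2]>80)&(C[...,2]<190)
    p=C[m]
    for _ in range(4):
        c=p.mean(0);U,S,V=np.linalg.svd(p-c,full_matrices=False);n=V[2]*np.sign(V[2][2]); p=p[abs((p-c)@n)<4]
    th=np.radians(-6.15)
    print(nm,len(p),c,"angle deg",np.degrees(np.arctan2(n[0]*np.cos(th)+n[1]*np.sin(th),n[2])),"other",np.degrees(-n[0]*np.sin(th)+n[1]*np.cos(th)))
    cv2.imwrite(f"pics/{nm}_{sys.argv[1]}.png",f["img"])
s=env.state();print(s["time_s"],s["ee_pos"],s["ee_rot"],s["force"])
E
python3 p.py 1
```

```text
top 1972 [629.35168418  26.90831024 111.70236074] angle deg 2.8854945308387623 other 0.03303128505622465
scene 6961 [591.44932186 -22.30073183 115.14300285] angle deg 2.7902082322011865 other 0.00021991958278784612
3.55 [541.39842922  -6.02251277 118.77174346] [-1.79996560e+02  3.97490963e-02  1.73225706e+02] [ 0.22610279 -0.24388184  0.02609295]
```

Emit:
{"op": "arm_command", "data": {"rows": [{"delta_pos":[0,0,1],"roll":0,"jaw":0},{"delta_pos":[0,0,2],"roll":0,"jaw":0},{"delta_pos":[0,0,2.8],"roll":0,"jaw":0},{"delta_pos":[0,0,3.3],"roll":0,"jaw":0},{"delta_pos":[0,0,3.3],"roll":0,"jaw":0}]}}

```text
time_s: 3.97
ee_pos: [541.3, -6.0, 115.7]
ee_rot: [-180.0, 0.0, 173.2]
force: [0.3, -0.2, 0.8]
gripper_width: 0.6
gripper_force: 0.6
```

```bash
python3 p.py 2
```

```text
top 1813 [630.42240084  29.45443856 113.34739345] angle deg 0.37507262147004844 other 0.02777789848121418
scene 6776 [591.60649307 -22.20011351 115.48224675] angle deg 0.3886285426029866 other -0.012303614432988014
4.0667 [541.29773636  -5.98475318 115.68840622] [-1.79998416e+02  3.44299533e-02  1.73228845e+02] [ 0.4256984  -0.67679463  1.54678918]
```

Emit:
{"op": "arm_command", "data": {"rows": [{"delta_pos":[0,0,0.3],"roll":0,"jaw":0},{"delta_pos":[0,0,0.4],"roll":0,"jaw":0},{"delta_pos":[0,0,0.4],"roll":0,"jaw":0},{"delta_pos":[0,0,-5],"roll":0,"jaw":0},{"delta_pos":[0,0,-20],"roll":0,"jaw":0},{"delta_pos":[0,0,-50],"roll":0,"jaw":0},{"delta_pos":[0,0,-85],"roll":0,"jaw":10},{"delta_pos":[0,0,-105],"roll":0,"jaw":25},{"delta_pos":[-20,60,-105],"roll":0,"jaw":45},{"delta_pos":[-36,90,-105],"roll":0,"jaw":45},{"delta_pos":[-36,90,-105],"roll":0,"jaw":45},{"delta_pos":[-36,90,-105],"roll":0,"jaw":45}]}}

```text
time_s: 5.07
ee_pos: [588.5, 81.8, 220.1]
ee_rot: [180.0, -0.0, 173.4]
force: [-0.8, 0.6, -0.5]
gripper_width: 37.5
gripper_force: 0.0
```

```bash
python3 p.py 3; cat > k.py <<'E'
from h import *
import sys
for nm in("wrist","scene"):
    f=grab(nm);C=cloud(f);cv2.imwrite(f"pics/{nm}_k{sys.argv[1]}.png",f["img"])
    m=(f["img"].max(2)<60)&(C[...,2]>160)&(C[...,2]<176)&(np.hypot(C[...,0]-602,C[...,1]-143)<40)
    p=C[m].astype(np.float32); print(nm,m.sum(),p.mean(0) if m.sum() else 0, cv2.minAreaRect(p[:,:2].copy()) if m.sum()>5 else 0)
E
python3 k.py 1
```

```text
top 2851 [573.47109847 -50.0478487  113.73126256] angle deg 0.1846776912577754 other 0.046961372250755994
scene 7173 [588.03193025 -19.53877375 115.55127   ] angle deg 0.03916465250748793 other 0.008781200391919547
5.1667 [586.75856907  79.01067097 220.00963558] [-1.79921659e+02 -1.08912126e-01  1.73296162e+02] [-0.5100945  -0.29601528  0.27048612]
wrist 776 [600.3296  144.5058  167.62448] ((602.2727661132812, 144.78570556640625), (12.690950393676758, 47.987831115722656), 82.06875610351562)
scene 167 [603.6535  141.29301 166.17326] ((603.1585083007812, 143.56842041015625), (14.26858901977539, 48.20309066772461), 80.8981704711914)
```

View pics/wrist_k1.png

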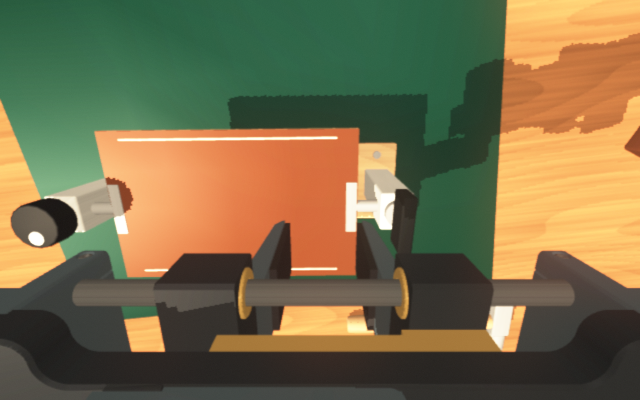

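The panel reads level; the wrist view shows the bar at (402,225), just right of the right finger. Next, go to it and grip it.

Emit:
{"op": "arm_command", "data": {"rows": [{"delta_pos":[-3,25,0],"roll":0.2,"jaw":45},{"delta_pos":[-7,50,0],"roll":0.2,"jaw":45},{"delta_pos":[-7.4,66.6,0],"roll":0.2,"jaw":45},{"delta_pos":[-7.4,66.6,0],"roll":0.2,"jaw":45},{"delta_pos":[-7.4,66.6,20],"roll":0.2,"jaw":45},{"delta_pos":[-7.4,66.6,40],"roll":0.2,"jaw":45},{"delta_pos":[-7.4,66.6,60],"roll":0.2,"jaw":45},{"delta_pos":[-7.4,66.6,70],"roll":0.2,"jaw":45},{"delta_pos":[-7.4,66.6,75],"roll":0.2,"jaw":45},{"delta_pos":[-7.4,66.6,75],"roll":0.2,"jaw":30},{"delta_pos":[-7.4,66.6,75],"roll":0.2,"jaw":20},{"delta_pos":[-7.4,66.6,75],"roll":0.2,"jaw":10},{"delta_pos":[-7.4,66.6,75],"roll":0.2,"jaw":0},{"delta_pos":[-7.4,66.6,75],"roll":0.2,"jaw":0},{"delta_pos":[-7.4,66.6,75],"roll":0.2,"jaw":0}], "squeeze": 20}}

```text
time_s: 6.52
ee_pos: [603.3, 145.4, 146.8]
ee_rot: [179.9, 0.1, 172.2]
force: [-0.6, 2.3, 3.0]
gripper_width: 11.8
gripper_force: 20.0
```

Emit:
{"op": "arm_command", "data": {"rows": [{"delta_pos":[0,0,0],"roll":1,"jaw":0},{"delta_pos":[0,0,0],"roll":2,"jaw":0},{"delta_pos":[0,0,0],"roll":3,"jaw":0},{"delta_pos":[0,0,0],"roll":4,"jaw":0},{"delta_pos":[0,0,0],"roll":5,"jaw":0},{"delta_pos":[0,0,0],"roll":6,"jaw":0},{"delta_pos":[0,0,0],"roll":7,"jaw":0},{"delta_pos":[0,0,0],"roll":8,"jaw":0},{"delta_pos":[0,0,0],"roll":9,"jaw":0},{"delta_pos":[0,0,0],"roll":10,"jaw":0},{"delta_pos":[0,0,0],"roll":11,"jaw":0},{"delta_pos":[0,0,0],"roll":12,"jaw":0},{"delta_pos":[0,0,0],"roll":13,"jaw":0},{"delta_pos":[0,0,0],"roll":14,"jaw":0},{"delta_pos":[0,0,0],"roll":14,"jaw":0},{"delta_pos":[0,0,0],"roll":14,"jaw":0}]}}

```text
time_s: 7.85
ee_pos: [603.0, 145.1, 146.8]
ee_rot: [179.9, -0.0, 102.4]
force: [-0.4, 3.1, 6.0]
gripper_width: 11.8
gripper_force: 20.0
```

```bash
python3 -c "
from h import *
s=env.state();print(s['ee_pos'],s['ee_rot'],s['torque'],s['force'])"
```

```text
[603.02959195 145.06562002 146.76933227] [ 1.79891737e+02 -3.85495952e-02  1.02363877e+02] [ 0.41780877  0.09160278 -0.02849471] [-0.42339267  3.10933742  6.02638707]
```

Emit:
{"op": "arm_command", "data": {"rows": [{"delta_pos":[0,0,0],"roll":0.6,"jaw":0},{"delta_pos":[0,0,0],"roll":1.2,"jaw":0},{"delta_pos":[0,0,0],"roll":1.6,"jaw":0},{"delta_pos":[0,0,0],"roll":1.9,"jaw":0},{"delta_pos":[0,0,0],"roll":2.1,"jaw":0},{"delta_pos":[0,0,0],"roll":2.3,"jaw":0},{"delta_pos":[0,0,0],"roll":2.3,"jaw":0}]}}

```text
time_s: 8.43
ee_pos: [603.0, 145.0, 146.7]
ee_rot: [179.9, -0.0, 91.0]
force: [-2.3, 2.7, 6.8]
gripper_width: 12.7
gripper_force: 20.4
```

```bash
python3 -c "
from h import *
s=env.state();print(s['ee_pos'],s['ee_rot'],s['torque'],s['force'])"
```

```text
[602.99079764 145.01639062 146.72543623] [ 1.79901620e+02 -2.73164124e-02  9.09851938e+01] [0.44060728 0.10577842 0.76681205] [-2.2957872   2.65794216  6.80244707]
```

Emit:
{"op": "arm_command", "data": {"rows": [{"delta_pos":[0,0,0],"roll":0,"jaw":10},{"delta_pos":[0,0,0],"roll":0,"jaw":25},{"delta_pos":[0,0,0],"roll":0,"jaw":45},{"delta_pos":[0,0,0],"roll":0,"jaw":45},{"delta_pos":[0,0,0],"roll":0,"jaw":45},{"delta_pos":[0,0,-10],"roll":0,"jaw":45},{"delta_pos":[0,0,-30],"roll":0,"jaw":45},{"delta_pos":[0,0,-60],"roll":0,"jaw":45},{"delta_pos":[0,0,-90],"roll":0,"jaw":45},{"delta_pos":[0,-30,-110],"roll":0,"jaw":45},{"delta_pos":[0,-70,-120],"roll":0,"jaw":45},{"delta_pos":[0,-110,-120],"roll":0,"jaw":45},{"delta_pos":[0,-140,-120],"roll":0,"jaw":45},{"delta_pos":[0,-140,-120],"roll":0,"jaw":45},{"delta_pos":[0,-140,-120],"roll":0,"jaw":45}]}}

```text
time_s: 9.68
ee_pos: [461.8, 142.6, 267.0]
ee_rot: [179.9, -0.0, 90.8]
force: [0.6, 0.2, -0.7]
gripper_width: 41.3
gripper_force: 0.0
```

```bash
python3 p.py 4; python3 k.py 2
```

```text
top 7238 [585.50368401  -7.11953125 113.70632541] angle deg 0.08478478613055039 other 0.016892980591952416
scene 7178 [588.07263132 -19.65105112 115.53757418] angle deg 0.05371050071680358 other -0.008323196271912761
9.7833 [463.65671451 142.70561788 266.26165495] [ 1.79891778e+02 -8.41230599e-03  9.07312068e+01] [ 0.8296827  -0.70182297 -0.81854303]
wrist 360 [598.7564  151.7667  165.98222] ((602.3009033203125, 146.88040161132812), (12.180879592895508, 46.541194915771484), 3.1618244647979736)
scene 118 [604.1013  139.26141 166.68748] ((602.96044921875, 142.7436065673828), (10.424479484558105, 48.9532585144043), 5.068792819976807)
```

View pics/scene_k2.png

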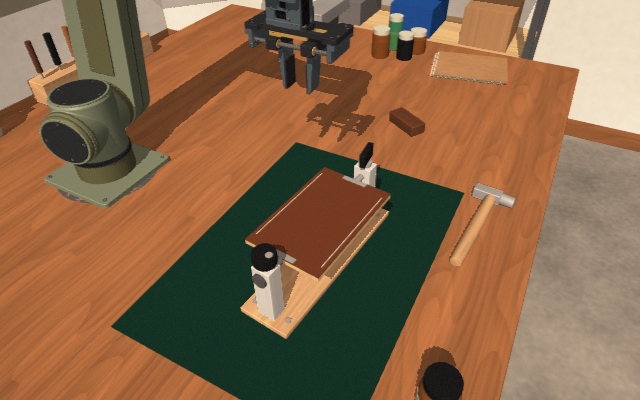

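The panel (315,225) is level, the bar (366,155) has been turned to its stop (about 93.5°, as expected), and the arm is clear.

```bash
python3 -c "
from workcell import env
print(env.job_done())"
```

```text
the job is handed in; nothing more can be done
None
```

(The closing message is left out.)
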